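Load a tensile specimen into the stop holder

TASK

Take the thicker of the two tensile bars from its cradle and slide it endways into the slot of the specimen holder, past the drag of the retaining shoe, until it meets the hidden sprung stop and has pressed it in by a few millimetres. Do it gently, without forcing the bar or driving the stop to the end of its travel; then let go so that the bar stays there, and leave the thinner bar in its cradle.

Things in the scene. Friction and masses are not known exactly. Their poses are not given: they have to be found in the camera images.
- thick_center (a point): the bar to load: moulded tensile bar (waisted specimen), 20 mm wide, 150 mm long, 12 mm thick, wide tabs at both ends; either end may go in first. Point at its centre, half-way up; y axis along its length, x across, z up. It lies flat on one of two like cradles, its underside 28 mm above the worktop.
- thin_center (a point): the other bar, to be left: same outline, 20 mm wide, 150 mm long, but only 8 mm thick; point at its centre, half-way up; y along its length.
- slot_mouth (a point): centre of the mouth of the holder's slot, 34 mm above the worktop, level with the thick bar's centre when that lies on the slot floor. x axis level, into the slot; y across; z up. The slot is 22 mm wide and 16 mm high, its floor 28 mm above the worktop; lead-in lips over the first 9 mm widen the mouth by 5 mm on every side.
- pad (a joint): travel of the hidden sprung stop pad in the slot (m): 0 untouched, grows as the bar presses it in, 0.011 is its end. Its face is set somewhere 46 to 70 mm inside the mouth. It starts to give at about 4 N (felt as 4 to 10 N above the drag, 8 to 18 N in all, most when the bar is pried askew), then stiffens by only 0.3 N per mm, and springs back if the bar is withdrawn. Its tell-tale rod stands out at the holder's back.
- holder: fixed grey block with the blind slot, 70 mm wide, 54 mm high (64 mm over the spring cap on top), 110 mm long. Origin on the worktop under the slot mouth; x axis into the slot. To its left, between it and the cradles, stands a tall drop tester (0.78 m high, x 0.55 to 0.81, y -0.13 to 0.05): pass in front of it.
- shoe (a joint): lift of the sprung retaining shoe in the slot's roof, 12 to 45 mm inside the mouth (m): 0 empty, about 0.0015 with the thick bar under it. It presses the bar down with about 4 N; that makes a drag of some 3 to 9 N, by friction and alignment, and holds the bar when it is let go.
- cradle_1: low fixed cradle, like the other: plate 76 x 56 x 6 mm with two cross rails 30 mm before and behind its centre; a bar lies on them along its x axis, 28 mm above the worktop, between 5 mm high nibs, and stands out about 40 mm at both ends. Origin at the centre of the underside. It carries the thick bar.
- cradle_2: low fixed cradle, like the other: plate 76 x 56 x 6 mm with two cross rails 30 mm before and behind its centre; a bar lies on them along its x axis, 28 mm above the worktop, between 5 mm high nibs, and stands out about 40 mm at both ends. Origin at the centre of the underside. It carries the thin bar.
Not all that is in view belongs to the job. Leave any green look-alike of the holder alone.

How it is judged:
By the outcome, as a careful person would: the job done as asked, in the order asked, and still so for the second after the job is handed in, with the robot touching nothing.
It also fails if it takes over 72 s, if anything falls off the work surface, if the arm or the gripper's body presses on something with over 40 N, if the wrist force passes 120 N, or if a joint passes its speed limit or range.

ROBOT

A 6-joint arm with a two-finger parallel gripper is mounted at the origin on a cart in front of the work surface, level with it; the furniture and walls round the work are solid. World frame = base frame: x ahead of the robot, y to its left, z up, the work surface at z = 0. Lengths are in m, angles in rad, forces in N, time in s.
With the tool pointing down it reaches from about 0.375 to 0.975 m from the base axis. Payload 3.8 kg.
Tool frame: the origin (TCP) lies at the centre of the arm's flange, where the gripper is bolted on; the fingertips stand 166 mm ahead of it and the grasp point (between the pads) lies 147 mm ahead of it; z points along the fingers, y is the line along which they close (so a half turn about z gives the same grasp; the last joint's range is limited). The gripper opens to 88 mm and grips with 3 to 60 N. Pads are 18 mm wide; open, the fingers measure 123 mm over their backs; the gripper's body (75 mm by 187 mm) begins 45 mm behind the grasp point.
Start: joints at [1.186, 0.264, 1.604, -0, 1.274, -0.037], TCP at [0.23, 0.635, 0.405] pointing down, gripper open.
Joint ranges: [-2.63, 2.63], [-0.94, 2.18], [0.31, 2.57], [-1.31, 4.45], [0, 2.66], [-2.55, 2.55]. Speed limits (rad/s): [2.57, 2.57, 3.14, 3.14, 3.14, 3.14].

INTERFACE

Orientations are given as a rotation vector (axis times angle).
In Python, from rig import * gives the robot as it stands. The module is installed in compiled form; this text tells all that it offers.
- The arm moves only by the tool carry_out, never from a script. Its argument "deltas" is a list of rows, each an object of numbers: "tx", "ty", "tz": the shift along the world's x, y, z in m; "turn": the turn about the world's z in degrees; "claw": the closure, from 0 (fully open) to 1 (shut). A call has 1 to 8 rows; each row is the pose to reach, as a shift and turn from the pose commanded when the call began; what a row does not reach only later rows make up. A row lasts 1/10 s, in which the tool goes at most 50 mm and 8.59 degrees, less where a joint would pass 70% of its speed; a pose out of reach is approached as far as the arm can. A call with a gripper value outside its range is refused whole. The fingers move at their own pace and stop on an object; the grip force is fixed at half the most. Time passes only in rows, so rows that repeat a pose let the fingers close. It gives the time, the measured TCP pose, the force, the opening and the grip force at its end, in the units of the state.
- sense(): the state, without advancing time (a new reading comes with each control period).
- snapshot(name): name is "scene" or "top" or "wrist"; returns a dict with "image" (384x512x3 uint8, blue, green, red), "range_z" (384x512 float32, m along the optical axis (not along the pixel's ray), 0 where there is no reading), "fx", "fy", "cx", "cy" (pixels), "k1" (the pictures are not rectified: a ray, as slopes to the right and down, at radius r is drawn at 1 + k1 r^2 times it, then the intrinsics apply), "rvec" (rotation vector, rad) and "tvec" (3), from world to camera coordinates, as OpenCV has them; the wrist camera has in their place "mount" (4x4, takes a point from camera to tool coordinates, whose origin is the TCP and whose axes are the flange's). Camera axes: x right, y down, z forward; pixel columns grow to the right and rows downward; lengths in m; the calibration is good to about 2 mm. A picture is of the moment at which its call begins: read the wrist's pose just before it.
- hand_in(): hands the job in; it is judged then, once.
Trained networks look in a picture, given as the dict that the camera call returned (one of the last four; its "shot" number tells which), for a name from the list of things; names that differ only in an ending like _2 or _b are one class to them, and where a whole thing is asked for, a point or a joint stands for the part that bears it (a point fixed in the world has none). Each returns a list of dicts, best first, with "confidence" (0 to 1); they miss things now and then, are a little off and sometimes report something else, mostly with a low value. They report only what shows in the picture. A call takes as long as a camera call. They do not tell look-alikes from the thing itself.
- boxes_of(name, picture): "xyz" ([x, y, z] in m, in world coordinates, good to about 4 mm: the middle of the surface that is visible of it).
- trace(name, picture): "pixels" (384x512 bool, what is visible of it).
- mark_of(name, picture): "xyz" ([x, y, z] in m, in world coordinates, good to about 4 mm: a listed point, or the origin of a listed thing).
The state is a dict: "t": time; "joints": joint angles; "qd": joint speeds; "joint_efforts": joint torques, N m; "ee_pos": TCP position; "eef_rot": TCP orientation; "wrist_force": force on the tool from outside, world axes, zero at the start; "torque": the same for the moment, N m; "width": opening from 0.0 (shut) to 1.0 (fully open); "grasp_force": force on a finger pad.
Only numpy, scipy, OpenCV 4.12 (cv2) and the standard library are available. Lean on these libraries where they do the work, as an engineer would, in place of code of your own. Each camera call takes 0.05 s, during which the arm holds its last target. There are 200 camera calls.

## Working session

There is one attempt and no reset: what is moved stays moved. The work goes in short steps, Python scripts to look and compute and a tool call to move; the robot and the scene stay as the last step left them, time stands still between calls to the robot, and variables do not carry over. Pictures are saved under pics/ and viewed, at most 10 in all, crops included, and the job is handed in when it is done.

Besides the shell and the picture viewer there is one more tool, called as name([rows], argument=value, ...), one row to a line, values as JSON. carry_out: Moves the arm, as the interface text tells. Its arguments: {"type":"object","properties":{"deltas":{"type":"array"}},"required":["deltas"]}

```bash
mkdir -p pics
cat > h.py <<'E'
from rig import *
import numpy as np, cv2
from scipy.spatial.transform import Rotation as R
def cloud(s):
    """world xyz per pixel (384x512x3), nan where no range"""
    z=s["range_z"].astype(float); h,w=z.shape
    u,v=np.meshgrid(np.arange(w),np.arange(h))
    K=np.array([[s["fx"],0,s["cx"]],[0,s["fy"],s["cy"]],[0,0,1]])
    p=cv2.undistortPoints(np.stack([u,v],-1).reshape(-1,1,2).astype(float),K,np.array([s["k1"],0,0,0.])).reshape(h,w,2)
    P=np.dstack([p[...,0]*z,p[...,1]*z,z]); P[z<=0]=np.nan
    if "mount" in s:
        M=np.array(s["mount"]); st=s["st"]
        P=P@M[:3,:3].T+M[:3,3]
        return P@R.from_rotvec(st["eef_rot"]).as_matrix().T+np.array(st["ee_pos"])
    Rm=R.from_rotvec(np.ravel(s["rvec"])).as_matrix()
    return (P-np.ravel(s["tvec"]))@Rm
def shot(n):
    st=sense(); s=snapshot(n); s["st"]=st; return s
E
python3 - <<'E'
from h import *
np.set_printoptions(precision=4,suppress=True)
ims=[]
for n in ("scene","top"):
    s=shot(n); ims.append(s["image"]); P=cloud(s)
    for k in ("thick_center","thin_center","slot_mouth","holder","cradle_1"):
        print(n,k,[(np.round(d["xyz"],4),round(d["confidence"],2)) for d in mark_of(k,s)[:3]])
    for k in ("thick_center","thin_center","holder"):
        for d in trace(k,s)[:3]:
            q=P[d["pixels"]]; q=q[~np.isnan(q).any(1)]
            ys,xs=np.nonzero(d["pixels"])
            if len(q)<20: continue
            c=np.median(q,0); w,V=np.linalg.eigh(np.cov(q[:,:2].T))
            print(n,"trace",k,round(d["confidence"],2),len(q),"px",xs.mean().round(),ys.mean().round(),c,q.mean(0),"dir",V[:,1],"z95",np.percentile(q[:,2],[5,50,95]))
st=sense();print(st["t"],st["ee_pos"],st["eef_rot"],st["wrist_force"],st["width"])
cv2.imwrite("pics/a.png",cv2.resize(np.vstack(ims),(800*512//512,1200))[:600]);cv2.imwrite("pics/b.png",cv2.resize(ims[1],(800,600)))
E
```

```text
scene thick_center [(array([0.4716, 0.3141, 0.0327]), 0.45)]
scene thin_center [(array([0.5263, 0.1256, 0.0329]), 0.44), (array([0.4734, 0.3134, 0.0337]), 0.29)]
scene slot_mouth []
scene holder [(array([ 0.3796, -0.6691, -0.    ]), 0.68)]
scene cradle_1 [(array([ 0.5256,  0.1313, -0.0018]), 0.59), (array([ 0.4726,  0.3125, -0.0021]), 0.55)]
scene trace thick_center 0.51 104 px 147.0 254.0 [0.5025 0.3175 0.0382] [0.4825 0.3162 0.0377] dir [-0.9825 -0.1862] z95 [0.0312 0.0382 0.0437]
scene trace thin_center 0.43 153 px 187.0 225.0 [0.5228 0.1262 0.035 ] [0.5273 0.1246 0.0313] dir [-0.99    0.1409] z95 [0.001  0.035  0.0401]
scene trace holder 0.96 426 px 350.0 159.0 [ 0.4242 -0.653   0.0446] [ 0.4271 -0.6613  0.0375] dir [-0.9992  0.0405] z95 [0.0046 0.0446 0.0593]
top thick_center [(array([0.4715, 0.3077, 0.0357]), 0.6), (array([ 0.5506, -0.2702, -0.0023]), 0.16)]
top thin_center [(array([ 0.551 , -0.2672,  0.001 ]), 0.29)]
top slot_mouth [(array([ 0.5517, -0.2659,  0.028 ]), 0.91), (array([ 0.3783, -0.6647,  0.0339]), 0.67)]
top holder [(array([ 0.3798, -0.6699, -0.    ]), 0.97), (array([ 0.553 , -0.2692,  0.0007]), 0.69), (array([ 0.5537, -0.2641,  0.0303]), 0.26)]
top cradle_1 [(array([0.5301, 0.1287, 0.0013]), 0.62), (array([0.4734, 0.312 , 0.0003]), 0.5)]
top trace thick_center 0.54 246 px 124.0 200.0 [0.4678 0.311  0.0386] [0.4701 0.3116 0.0344] dir [-0.9853 -0.1711] z95 [0.0024 0.0386 0.0441]
top trace holder 0.97 608 px 283.0 160.0 [ 0.6081 -0.265   0.0526] [ 0.6083 -0.2652  0.0428] dir [-0.9998  0.0181] z95 [0.001  0.0526 0.0587]
top trace holder 0.95 649 px 394.0 207.0 [ 0.4354 -0.66    0.0525] [ 0.4364 -0.6622  0.0449] dir [-0.9979  0.0655] z95 [0.008  0.0525 0.0589]
0.9 [0.2301 0.6346 0.4048] [-0.5436 -3.0942 -0.0001] [ 1.2772 -0.2294  0.4284] 0.9999358589075327
```

View pics/b.png

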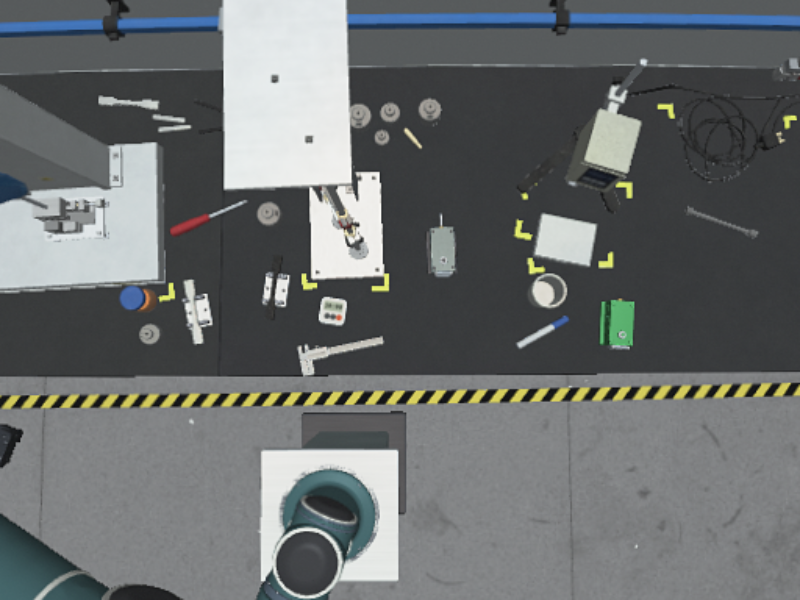

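View pics/a.png

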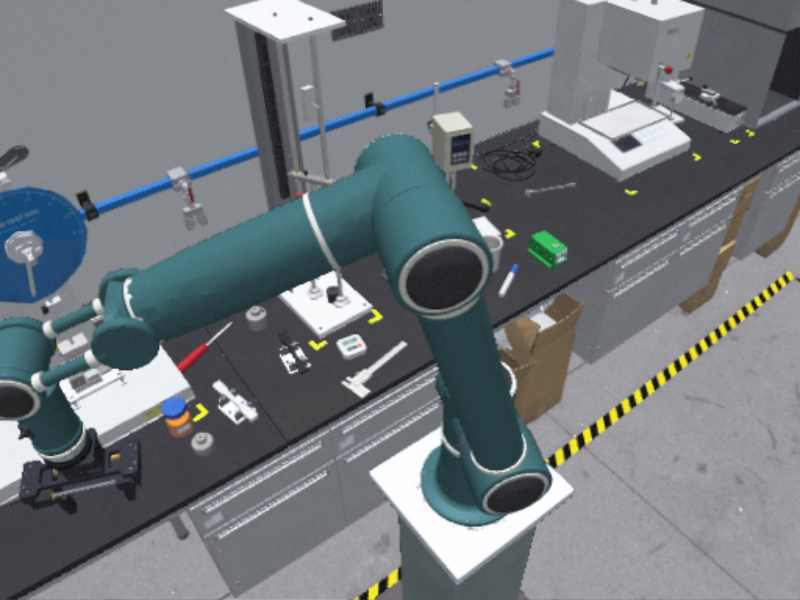

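The top view shows a pale bar at px (193,311) and a dark bar at px (275,285). The grey holder is at (440,250) with its rod towards the back, and the green look-alike is at (617,323). I'll move above the pale bar and use the wrist camera to work out which bar is thicker.

carry_out([
  {"tx": 0.03, "ty": -0.05, "turn": 8},
  {"tx": 0.06, "ty": -0.1, "turn": 16},
  {"tx": 0.09, "ty": -0.15, "turn": 24},
  {"tx": 0.12, "ty": -0.2, "turn": 30},
  {"tx": 0.15, "ty": -0.25, "turn": 30},
  {"tx": 0.18, "ty": -0.3, "turn": 30},
  {"tx": 0.19, "ty": -0.33, "turn": 30},
  {"tx": 0.19, "ty": -0.33, "turn": 30},
])

```text
invalid input
```

Run:
```python
from h import *
np.set_printoptions(precision=4,suppress=True)
s=shot("wrist"); P=cloud(s); st=s["st"]
print(st["t"],st["ee_pos"],st["eef_rot"],st["joints"],st["wrist_force"])
cv2.imwrite("pics/c.png",cv2.resize(s["image"],(800,600)))
for k in ("thick_center","thin_center"):
    print(k,[(np.round(d["xyz"],4),round(d["confidence"],2)) for d in mark_of(k,s)[:3]])
    for d in trace(k,s)[:3]:
        q=P[d["pixels"]]; q=q[~np.isnan(q).any(1)]; ys,xs=np.nonzero(d["pixels"])
        m=np.abs(q[:,2]-np.median(q[:,2]))<.006; q=q[m]
        r=cv2.minAreaRect(q[:,:2].astype(np.float32)*1000)
        print("trace",round(d["confidence"],2),len(q),"px",xs.mean(),ys.mean(),r,"z",np.percentile(q[:,2],[5,25,50,75,95]))
t=shot("top"); Q=cloud(t).reshape(-1,3)
Q=Q[~np.isnan(Q).any(1)]
for nm,(x0,x1,y0,y1) in dict(near=(0.3,.55,.2,.45)).items():
    for x in np.arange(x0,x1,.05):
        print([round(float(np.max(Q[(Q[:,0]>=x)&(Q[:,0]<x+.05)&(Q[:,1]>=y)&(Q[:,1]<y+.05),2],initial=-1)),3) for y in np.arange(y0,y1,.05)])
```

```text
0.9 [0.2301 0.6346 0.4048] [-0.5436 -3.0942 -0.0001] [ 1.1861  0.2638  1.604   0.      1.2737 -0.0369] [ 1.2772 -0.2294  0.4284]
thick_center []
thin_center []
[0.01, 0.007, 0.007, 0.006, 0.008]
[0.008, 0.043, 0.038, 0.007, 0.029]
[0.008, 0.046, 0.048, 0.024, 0.045]
[0.007, 0.032, 0.047, 0.007, 0.088]
[0.012, 0.03, 0.045, 0.073, 0.089]
[0.01, 0.009, 0.007, 0.076, 0.078]
```

View pics/c.png

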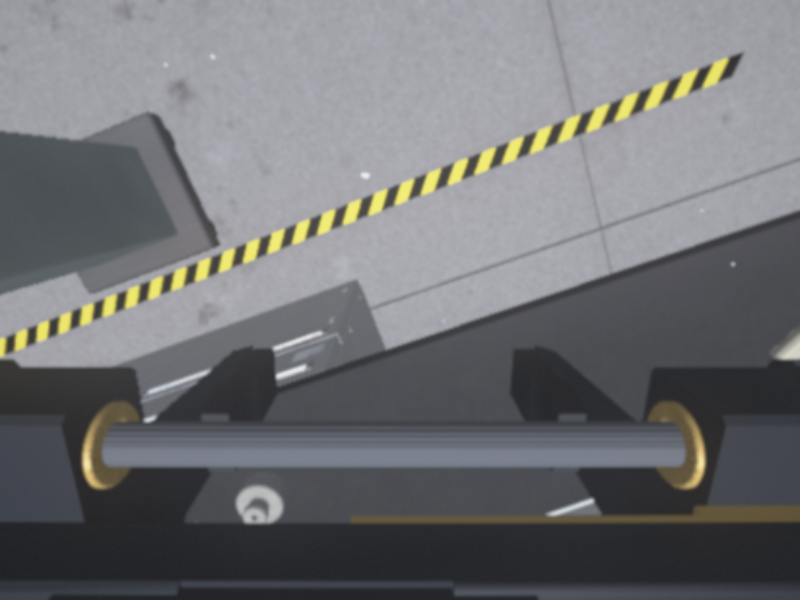

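The move was refused, probably because every key has to be given. The wrist view shows that the camera looks out towards tool +x (image up), past the fingers at px (255,380) and (530,380). I'll turn the other way, by -150°, so it faces forward for both the grasp and the insertion.

carry_out([
  {"tx": 0.02, "ty": -0.04, "tz": 0, "turn": -8, "claw": 0},
  {"tx": 0.04, "ty": -0.08, "tz": 0, "turn": -16, "claw": 0},
  {"tx": 0.06, "ty": -0.12, "tz": 0, "turn": -24, "claw": 0},
  {"tx": 0.08, "ty": -0.16, "tz": 0, "turn": -32, "claw": 0},
  {"tx": 0.1, "ty": -0.2, "tz": 0, "turn": -40, "claw": 0},
  {"tx": 0.12, "ty": -0.24, "tz": 0, "turn": -48, "claw": 0},
  {"tx": 0.14, "ty": -0.28, "tz": 0, "turn": -56, "claw": 0},
  {"tx": 0.15, "ty": -0.32, "tz": 0, "turn": -64, "claw": 0},
])

```text
t: 2.0
ee_pos: [0.381, 0.3129, 0.405]
eef_rot: [2.107, 2.329, 0.002]
wrist_force: [1.0, 0.2, -0.0]
width: 1.003
grasp_force: 0.0
```

carry_out([
  {"tx": 0, "ty": 0, "tz": 0, "turn": -8, "claw": 0},
  {"tx": 0, "ty": 0, "tz": 0, "turn": -16, "claw": 0},
  {"tx": 0, "ty": 0, "tz": 0, "turn": -24, "claw": 0},
  {"tx": 0, "ty": 0, "tz": 0, "turn": -32, "claw": 0},
  {"tx": 0, "ty": 0, "tz": 0, "turn": -40, "claw": 0},
  {"tx": 0, "ty": 0, "tz": 0, "turn": -48, "claw": 0},
  {"tx": 0, "ty": 0, "tz": 0, "turn": -56, "claw": 0},
  {"tx": 0, "ty": 0, "tz": 0, "turn": -64, "claw": 0},
])

```text
t: 2.8
ee_pos: [0.38, 0.3145, 0.4049]
eef_rot: [-3.022, -0.859, -0.001]
wrist_force: [0.4, -0.4, 0.2]
width: 0.999
grasp_force: 0.0
```

carry_out([
  {"tx": 0, "ty": 0, "tz": 0, "turn": -8, "claw": 0},
  {"tx": 0, "ty": 0, "tz": 0, "turn": -16, "claw": 0},
  {"tx": 0, "ty": 0, "tz": 0, "turn": -22, "claw": 0},
  {"tx": 0, "ty": 0, "tz": 0, "turn": -22, "claw": 0},
  {"tx": 0, "ty": 0, "tz": 0, "turn": -22, "claw": 0},
])

```text
t: 3.3
ee_pos: [0.38, 0.3146, 0.4048]
eef_rot: [-3.129, -0.28, -0.0]
wrist_force: [-0.3, -0.0, -0.8]
width: 0.999
grasp_force: 0.0
```

```bash
cat > m.py <<'E'
from h import *
np.set_printoptions(precision=4,suppress=True)
def meas(cam,png=None):
    s=shot(cam); P=cloud(s); st=s["st"]
    print(cam,st["t"],np.array(st["ee_pos"]),np.array(st["eef_rot"]),np.array(st["joints"]),np.array(st["wrist_force"]))
    if png: cv2.imwrite("pics/"+png,cv2.resize(s["image"],(800,600)))
    for k in ("thick_center","thin_center"):
        print(k,[(np.round(d["xyz"],4),round(d["confidence"],2)) for d in mark_of(k,s)[:3]])
        for d in trace(k,s)[:3]:
            q=P[d["pixels"]]; q=q[~np.isnan(q).any(1)]; ys,xs=np.nonzero(d["pixels"])
            if len(q)<30: continue
            q=q[np.abs(q[:,2]-np.median(q[:,2]))<.006]
            r=cv2.minAreaRect(q[:,:2].astype(np.float32)*1000)
            w,V=np.linalg.eigh(np.cov(q[:,:2].T)); a=np.degrees(np.arctan2(V[1,1],V[0,1]))
            print(" trace",round(d["confidence"],2),len(q),"px",xs.mean().round(),ys.mean().round(),"rect",np.round(r[0]+r[1],1),round(r[2],1),"ang",a,"mean",q.mean(0),"z",np.percentile(q[:,2],[5,25,50,75,95]))
    return s,P
E
python3 -c "
from m import *
meas('wrist','d.png')"
```

```text
wrist 3.3 [0.38   0.3146 0.4048] [-3.129  -0.2798 -0.0003] [ 0.6409 -0.0845  1.9817  0.      1.2442  2.0334] [-0.2786 -0.0199 -0.7564]
thick_center [(array([0.4698, 0.3172, 0.0325]), 0.61)]
 trace 0.83 1728 px 267.0 91.0 rect [471.1 312.2 150.1  19.3] 10.5 ang -169.29550394321035 mean [0.476  0.3132 0.0405] z [0.0392 0.04   0.0405 0.0411 0.0418]
thin_center [(array([0.5284, 0.1298, 0.0367]), 0.79)]
 trace 0.67 2013 px 429.0 71.0 rect [527.5 127.4  20.9 149.7] 83.0 ang 172.96852969276765 mean [0.5323 0.1281 0.0354] z [0.0316 0.0351 0.0358 0.0364 0.0372]
```

View pics/d.png

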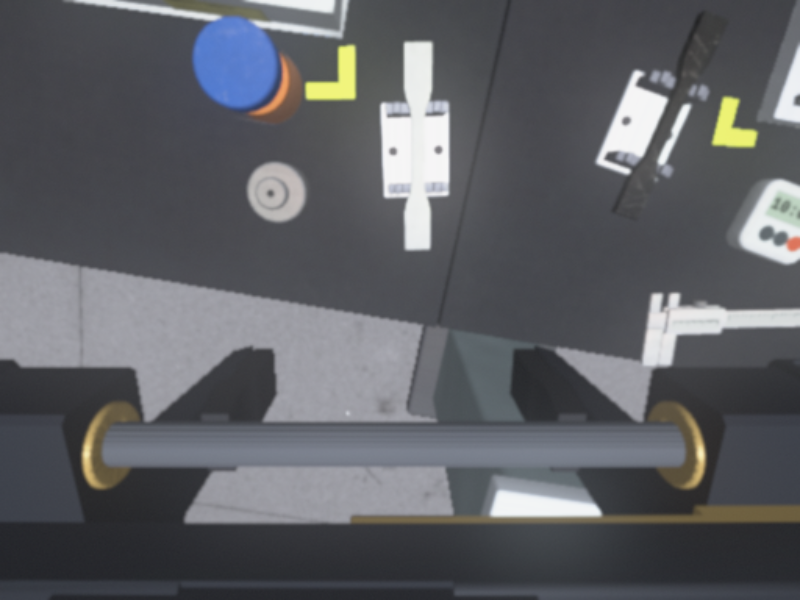

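The wrist view shows the pale bar at px (418,145) with its top at 40.5 mm, so that is the thick bar. The dark bar at px (672,115) has its top at 35.8 mm and is the thin one. I'll grip the pale bar's near tab, 59 mm behind its centre.

carry_out([
  {"tx": 0.033, "ty": -0.013, "tz": -0.04, "turn": 0.3, "claw": 0},
  {"tx": 0.033, "ty": -0.013, "tz": -0.08, "turn": 0.3, "claw": 0},
  {"tx": 0.033, "ty": -0.013, "tz": -0.12, "turn": 0.3, "claw": 0},
  {"tx": 0.033, "ty": -0.013, "tz": -0.15, "turn": 0.3, "claw": 0},
  {"tx": 0.033, "ty": -0.013, "tz": -0.18, "turn": 0.3, "claw": 0},
  {"tx": 0.033, "ty": -0.013, "tz": -0.205, "turn": 0.3, "claw": 0},
  {"tx": 0.033, "ty": -0.013, "tz": -0.224, "turn": 0.3, "claw": 0},
  {"tx": 0.033, "ty": -0.013, "tz": -0.224, "turn": 0.3, "claw": 0},
])

```text
t: 4.35
ee_pos: [0.4116, 0.3006, 0.1778]
eef_rot: [3.126, 0.284, -0.009]
wrist_force: [-0.2, -0.8, 0.1]
width: 1.001
grasp_force: 0.0
```

```bash
python3 -c "
from m import *
meas('wrist','e.png')"
```

```text
wrist 4.35 [0.4116 0.3006 0.1778] [ 3.1257  0.2843 -0.0088] [0.5819 0.2151 2.1374 0.     0.7953 1.9712] [-0.1555 -0.7856  0.0642]
thick_center [(array([0.4683, 0.3166, 0.0374]), 0.89)]
 trace 0.85 8600 px 249.0 131.0 rect [463.9 310.2 115.1  20. ] 10.9 ang -169.0643046579106 mean [0.4698 0.3114 0.0406] z [0.0395 0.0402 0.0406 0.0411 0.0416]
thin_center []
 trace 0.24 8502 px 249.0 130.0 rect [464.  310.3 114.9  20. ] 10.9 ang -169.0773965306038 mean [0.4701 0.3114 0.0406] z [0.0395 0.0402 0.0406 0.0411 0.0416]
```

View pics/e.png

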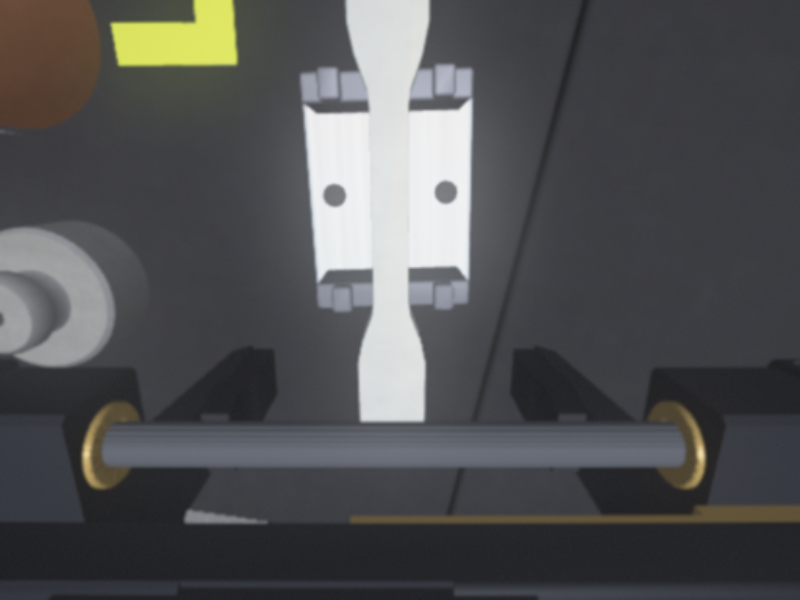

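The near tab sits centred between the fingers at px (392,395), so I'll close.

carry_out([
  {"tx": 0, "ty": 0, "tz": 0, "turn": 0, "claw": 0.5},
  {"tx": 0, "ty": 0, "tz": 0, "turn": 0, "claw": 1},
  {"tx": 0, "ty": 0, "tz": 0, "turn": 0, "claw": 1},
  {"tx": 0, "ty": 0, "tz": 0, "turn": 0, "claw": 1},
  {"tx": 0, "ty": 0, "tz": 0, "turn": 0, "claw": 1},
  {"tx": 0, "ty": 0, "tz": 0, "turn": 0, "claw": 1},
  {"tx": 0, "ty": 0, "tz": 0, "turn": 0, "claw": 1},
  {"tx": 0, "ty": 0, "tz": 0, "turn": 0, "claw": 1},
])

```text
t: 5.4
ee_pos: [0.413, 0.3016, 0.1806]
eef_rot: [3.129, 0.284, -0.0]
wrist_force: [-1.2, -0.2, -0.0]
width: 0.299
grasp_force: 0.0
```

carry_out([
  {"tx": 0, "ty": 0, "tz": 0, "turn": 0, "claw": 1},
  {"tx": 0, "ty": 0, "tz": 0, "turn": 0, "claw": 1},
  {"tx": 0, "ty": 0, "tz": 0, "turn": 0, "claw": 1},
  {"tx": 0, "ty": 0, "tz": 0, "turn": 0, "claw": 1},
  {"tx": 0, "ty": 0, "tz": 0, "turn": 0, "claw": 1},
])

```text
t: 5.9
ee_pos: [0.413, 0.3016, 0.1807]
eef_rot: [3.129, 0.284, -0.0]
wrist_force: [-0.2, 0.0, 0.1]
width: 0.215
grasp_force: 30.0
```

carry_out([
  {"tx": 0, "ty": 0, "tz": 0.02, "turn": 0, "claw": 1},
  {"tx": 0, "ty": 0, "tz": 0.06, "turn": 0, "claw": 1},
  {"tx": 0, "ty": 0, "tz": 0.1, "turn": 0, "claw": 1},
  {"tx": -0.01, "ty": -0.03, "tz": 0.13, "turn": -3, "claw": 1},
  {"tx": -0.015, "ty": -0.07, "tz": 0.13, "turn": -6, "claw": 1},
  {"tx": -0.02, "ty": -0.11, "tz": 0.13, "turn": -9, "claw": 1},
  {"tx": -0.023, "ty": -0.15, "tz": 0.13, "turn": -10.5, "claw": 1},
  {"tx": -0.025, "ty": -0.19, "tz": 0.13, "turn": -10.5, "claw": 1},
])

```text
t: 6.7
ee_pos: [0.3874, 0.1103, 0.3108]
eef_rot: [-3.142, 0.003, -0.001]
wrist_force: [1.0, 0.1, -0.6]
width: 0.216
grasp_force: 30.0
```

carry_out([
  {"tx": 0, "ty": -0.04, "tz": 0, "turn": 0, "claw": 1},
  {"tx": 0, "ty": -0.08, "tz": 0, "turn": 0, "claw": 1},
  {"tx": 0, "ty": -0.12, "tz": 0, "turn": 0, "claw": 1},
  {"tx": 0, "ty": -0.16, "tz": 0, "turn": 0, "claw": 1},
  {"tx": 0, "ty": -0.2, "tz": 0, "turn": 0, "claw": 1},
  {"tx": 0, "ty": -0.24, "tz": 0, "turn": 0, "claw": 1},
  {"tx": 0, "ty": -0.28, "tz": 0, "turn": 0, "claw": 1},
  {"tx": -0.01, "ty": -0.32, "tz": 0, "turn": 0, "claw": 1},
])

```text
t: 7.5
ee_pos: [0.3782, -0.2103, 0.311]
eef_rot: [3.141, -0.003, 0.002]
wrist_force: [0.6, 0.0, -0.3]
width: 0.22
grasp_force: 30.0
```

carry_out([
  {"tx": -0.01, "ty": -0.03, "tz": 0, "turn": 0, "claw": 1},
  {"tx": -0.02, "ty": -0.06, "tz": 0, "turn": 0, "claw": 1},
  {"tx": -0.02, "ty": -0.06, "tz": 0, "turn": 0, "claw": 1},
  {"tx": -0.02, "ty": -0.06, "tz": 0, "turn": 0, "claw": 1},
])

```text
t: 7.9
ee_pos: [0.3577, -0.2688, 0.3105]
eef_rot: [-3.141, 0.007, 0.0]
wrist_force: [0.3, 0.2, -1.6]
width: 0.217
grasp_force: 30.0
```

```bash
cat > n.py <<'E'
from m import *
def hold(cam,png=None):
    s,P=meas(cam,png)
    for k in ("slot_mouth","holder"):
        print(k,[(np.round(d["xyz"],4),round(d["confidence"],2)) for d in mark_of(k,s)[:3]])
    for d in trace("holder",s)[:3]:
        q=P[d["pixels"]]; q=q[~np.isnan(q).any(1)]
        if len(q)<100: continue
        t=q[(np.abs(q[:,2]-.054)<.004)]; print(" holder",round(d["confidence"],2),len(q),len(t))
        if len(t)>50: print("  top rect",cv2.minAreaRect(t[:,:2].astype(np.float32)*1000))
        f=q[(q[:,2]>.004)&(q[:,2]<.05)]
        print("  front x",np.percentile(f[:,0],[2,10,50]) if len(f) else None)
    return s,P
E
python3 -c "
from n import *
hold('wrist','f.png'); hold('top')"
```

```text
wrist 7.9 [ 0.3577 -0.2688  0.3105] [-3.1409  0.0069  0.0004] [-0.7002 -0.0921  2.1713  0.0004  1.0631  0.8748] [ 0.2746  0.2275 -1.5863]
thick_center [(array([ 0.4149, -0.2641,  0.1631]), 0.58)]
 trace 0.82 8492 px 251.0 129.0 rect [ 411.5 -269.2   20.1  118. ] 89.9 ang 179.85103917864075 mean [ 0.4186 -0.2692  0.1703] z [0.1691 0.1698 0.1703 0.1707 0.1714]
thin_center []
slot_mouth []
holder []
top 8.3 [ 0.3583 -0.2678  0.3107] [ 3.1416 -0.0013  0.0001] [-0.6975 -0.0928  2.1715  0.      1.0628  0.8742] [-0.0552 -0.0848 -0.7308]
thick_center [(array([ 0.418 , -0.2715,  0.1638]), 0.65)]
 trace 0.4 79 px 286.0 196.0 rect [ 467.  -267.8   16.8   49.2] 89.0 ang 179.7166010405679 mean [ 0.4691 -0.2677  0.1702] z [0.1662 0.1685 0.1702 0.1718 0.1743]
 trace 0.35 413 px 282.0 160.0 rect [ 607.2 -265.4  111.    53.7] 1.7 ang -179.85608751812782 mean [ 0.6077 -0.2652  0.0533] z [0.0487 0.0513 0.0535 0.0554 0.0576]
thin_center [(array([0.5298, 0.1251, 0.0339]), 0.63)]
 trace 0.75 123 px 175.0 182.0 rect [529.  127.   16.8 140.4] 81.7 ang 172.11101379610375 mean [0.5337 0.1259 0.0362] z [0.0321 0.0347 0.036  0.0379 0.0401]
 trace 0.21 165 px 176.0 183.0 rect [529.4 127.8  56.1  76. ] 82.3 ang 159.38151025035944 mean [0.5293 0.1279 0.0061] z [0.0024 0.0039 0.0063 0.0081 0.0103]
slot_mouth [(array([ 0.5547, -0.2642,  0.0281]), 0.76), (array([ 0.3793, -0.6674,  0.0329]), 0.6)]
holder [(array([ 0.3796, -0.6662,  0.004 ]), 0.82), (array([ 0.5472, -0.2693,  0.002 ]), 0.76), (array([ 0.4199, -0.2741,  0.164 ]), 0.21)]
 holder 0.87 655 366
  top rect ((433.947021484375, -670.4522094726562), (56.109397888183594, 109.84832000732422), 85.44065856933594)
  front x [0.382  0.3929 0.4353]
 holder 0.8 584 344
  top rect ((606.6486206054688, -265.5160217285156), (109.81825256347656, 53.647315979003906), 1.5412402153015137)
  front x [0.5526 0.5585 0.6003]
```

View pics/f.png

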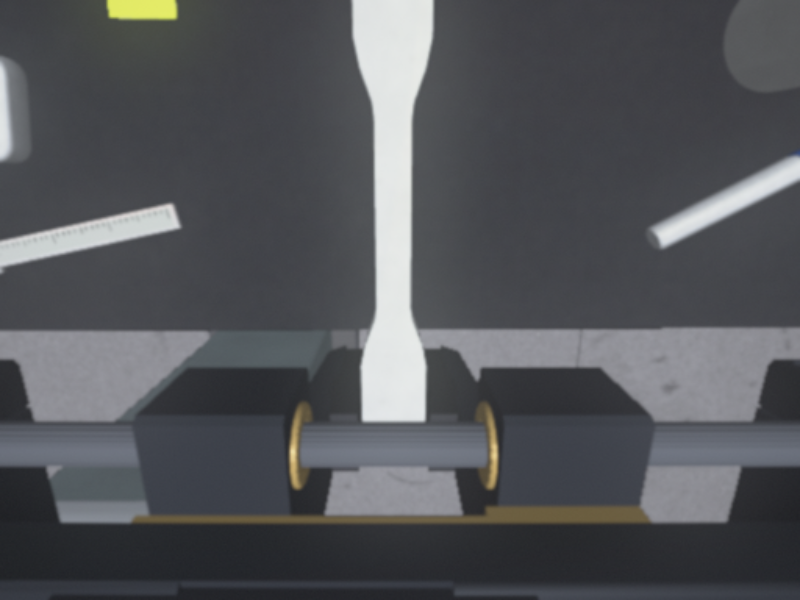

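The bar is held straight along x, with its centreline at px x≈393. Next I'll raise the tool and move forward for a precise wrist measurement of the holder.

carry_out([
  {"tx": 0.02, "ty": -0.01, "tz": 0.035, "turn": 0, "claw": 1},
  {"tx": 0.045, "ty": -0.02, "tz": 0.07, "turn": 0, "claw": 1},
  {"tx": 0.07, "ty": -0.03, "tz": 0.105, "turn": 0, "claw": 1},
  {"tx": 0.09, "ty": -0.03, "tz": 0.14, "turn": 0, "claw": 1},
  {"tx": 0.09, "ty": -0.03, "tz": 0.14, "turn": 0, "claw": 1},
  {"tx": 0.09, "ty": -0.03, "tz": 0.14, "turn": 0, "claw": 1},
  {"tx": 0.09, "ty": -0.03, "tz": 0.14, "turn": 0, "claw": 1},
])

```text
t: 9.4
ee_pos: [0.4473, -0.2981, 0.4489]
eef_rot: [-3.14, 0.004, 0.004]
wrist_force: [0.6, -1.1, -0.5]
width: 0.221
grasp_force: 30.0
```

```bash
python3 -c "
from n import *
s,P=hold('wrist','g.png'); np.savez('g.npz',P=P,im=s['image'])"
```

```text
wrist 9.4 [ 0.4473 -0.2981  0.4489] [-3.1398  0.0036  0.0042] [-0.6341 -0.0216  1.8406 -0.0002  1.3257  0.939 ] [ 0.5732 -1.0567 -0.4919]
thick_center [(array([ 0.5053, -0.2922,  0.3   ]), 0.57)]
 trace 0.86 8545 px 251.0 129.0 rect [ 500.8 -298.3   20.   117.7] 89.9 ang 179.95149499582095 mean [ 0.5079 -0.2983  0.3085] z [0.3073 0.308  0.3085 0.309  0.3096]
thin_center []
slot_mouth [(array([ 0.3793, -0.6686,  0.0315]), 0.74), (array([ 0.5514, -0.2692,  0.034 ]), 0.73)]
holder [(array([ 0.5528, -0.2677, -0.0034]), 0.94), (array([ 0.3775, -0.6692, -0.0037]), 0.77)]
 holder 0.82 3307 1033
  top rect ((432.636474609375, -647.4886474609375), (111.30126190185547, 32.38519287109375), 13.970182418823242)
  front x [0.386  0.3982 0.4416]
 holder 0.71 2346 2046
  top rect ((599.5669555664062, -258.61993408203125), (96.87428283691406, 41.125144958496094), 2.4089488983154297)
  front x [0.5517 0.5519 0.561 ]
```

View pics/g.png

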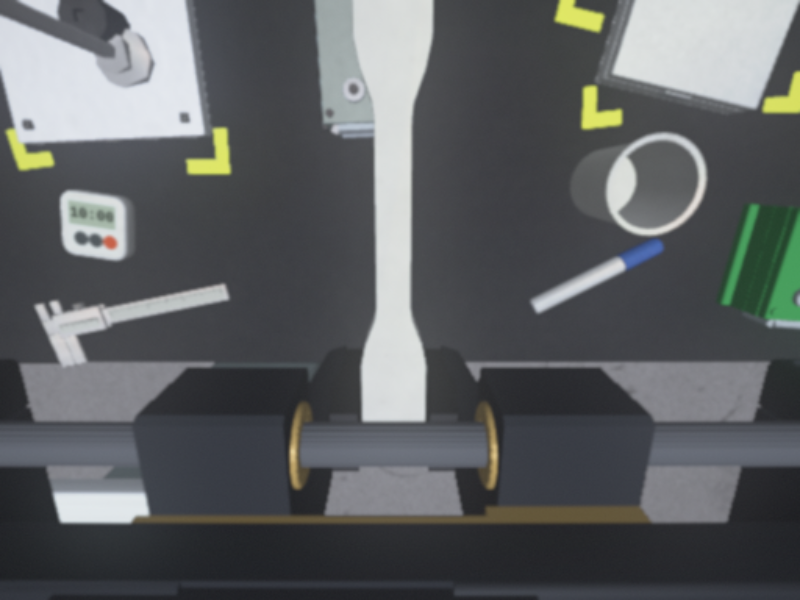

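The holder's left edge shows at px (320,60), but the bar hides the rest. I'll sidestep in -y so the whole holder is visible.

carry_out([
  {"tx": 0.02, "ty": -0.03, "tz": 0, "turn": 0, "claw": 1},
  {"tx": 0.04, "ty": -0.065, "tz": 0.02, "turn": 0, "claw": 1},
  {"tx": 0.04, "ty": -0.065, "tz": 0.02, "turn": 0, "claw": 1},
  {"tx": 0.04, "ty": -0.065, "tz": 0.02, "turn": 0, "claw": 1},
  {"tx": 0.04, "ty": -0.065, "tz": 0.02, "turn": 0, "claw": 1},
  {"tx": 0.04, "ty": -0.065, "tz": 0.02, "turn": 0, "claw": 1},
])

```text
t: 10.4
ee_pos: [0.4875, -0.3625, 0.4701]
eef_rot: [-3.141, 0.003, 0.002]
wrist_force: [0.4, 0.8, -0.3]
width: 0.216
grasp_force: 30.0
```

Run:
```python
from n import *
s,P=hold('wrist','h.png'); np.savez('g.npz',P=P,im=s['image'])
m=(np.abs(P[...,0]-.6)<.07)&(np.abs(P[...,1]+.266)<.06)&(P[...,2]>.045)&(P[...,2]<.058)
m=cv2.morphologyEx(m.astype(np.uint8),cv2.MORPH_OPEN,np.ones((3,3)))>0
q=P[m]; print(len(q),q.mean(0),cv2.minAreaRect(q[:,:2].astype(np.float32)*1000))
for x in np.arange(.545,.66,.01):
    r=q[np.abs(q[:,0]-x)<.004]
    if len(r)>5: print(round(x,3),len(r),np.percentile(r[:,1],[1,99]),np.percentile(r[:,1],[1,99]).mean(),np.median(r[:,2]))
for y in np.arange(-.3,-.225,.01):
    r=q[np.abs(q[:,1]-y)<.004]
    if len(r)>5: print("y",round(y,3),np.percentile(r[:,0],[1,99]))
```

```text
wrist 10.4 [ 0.4875 -0.3625  0.4701] [-3.1406  0.0028  0.0015] [-0.6804  0.1041  1.6718  0.0002  1.3671  0.8921] [ 0.3967  0.8045 -0.3065]
thick_center [(array([ 0.5442, -0.3589,  0.3241]), 0.78)]
thin_center []
 trace 0.18 8563 px 251.0 129.0 rect [ 541.4 -362.7   20.3  117.9] 89.8 ang 179.998076033939 mean [ 0.5483 -0.3628  0.3297] z [0.3285 0.3293 0.3298 0.3302 0.3308]
slot_mouth [(array([ 0.5532, -0.2706,  0.0326]), 0.85), (array([ 0.3752, -0.6708,  0.0308]), 0.63)]
holder [(array([ 0.5517, -0.2673, -0.0017]), 0.77), (array([ 0.3782, -0.6688, -0.0042]), 0.67)]
 holder 0.94 4310 3312
  top rect ((607.2197875976562, -265.338623046875), (110.21742248535156, 54.88328552246094), 1.5579627752304077)
  front x [0.5579 0.5684 0.6128]
3348 [ 0.611  -0.2662  0.0544] ((607.2197875976562, -265.338623046875), (110.21742248535156, 54.88328552246094), 1.5579627752304077)
0.555 139 [-0.2867 -0.2474] -0.26705622686697966 0.05299041859498477
0.565 235 [-0.2935 -0.2406] -0.26704842115633826 0.05474111471797127
0.575 220 [-0.2933 -0.2399] -0.26657325702499873 0.05463465352254762
0.585 166 [-0.2929 -0.2395] -0.2662369691846732 0.054357605108767304
0.595 237 [-0.2927 -0.2392] -0.26595993774104876 0.0545556201371738
0.605 271 [-0.2923 -0.2395] -0.2658904266166982 0.054510501699447045
0.615 281 [-0.292  -0.2388] -0.26538237975141477 0.0544876148859309
0.625 263 [-0.2918 -0.2386] -0.26518716125879227 0.05443012817438314
0.635 259 [-0.2915 -0.2384] -0.26494918517466587 0.05454455625183513
0.645 291 [-0.2912 -0.2383] -0.2647456046587389 0.054482615791078826
0.655 276 [-0.2909 -0.2379] -0.2643909053892256 0.054545672811553564
y -0.29 [0.5606 0.6605]
y -0.28 [0.5539 0.6613]
y -0.27 [0.5526 0.6613]
y -0.26 [0.5526 0.6605]
y -0.25 [0.554 0.66 ]
y -0.24 [0.5608 0.6603]
```

View pics/h.png

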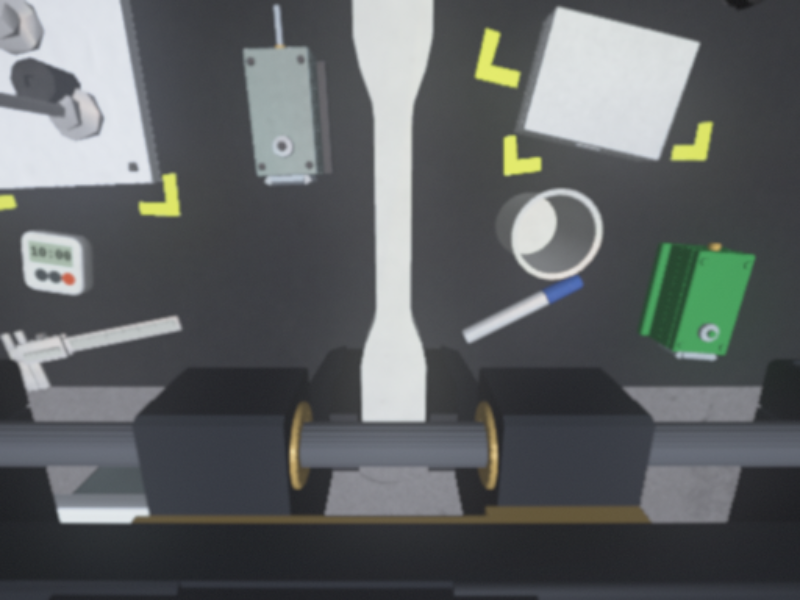

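The holder is fully visible here (px 245–315 by 45–180) with its rod at the back. Its axis is at +1.6° and the mouth is at about (0.5515, -0.2674). I'll back off, align with it, and descend in front of the mouth.

carry_out([
  {"tx": -0.035, "ty": 0.03, "tz": 0, "turn": 0.8, "claw": 1},
  {"tx": -0.07, "ty": 0.06, "tz": -0.02, "turn": 1.7, "claw": 1},
  {"tx": -0.095, "ty": 0.0912, "tz": -0.04, "turn": 1.7, "claw": 1},
  {"tx": -0.0955, "ty": 0.0912, "tz": -0.085, "turn": 1.7, "claw": 1},
  {"tx": -0.0955, "ty": 0.0912, "tz": -0.13, "turn": 1.7, "claw": 1},
  {"tx": -0.0955, "ty": 0.0912, "tz": -0.175, "turn": 1.7, "claw": 1},
  {"tx": -0.0955, "ty": 0.0912, "tz": -0.22, "turn": 1.7, "claw": 1},
  {"tx": -0.0955, "ty": 0.0912, "tz": -0.22, "turn": 1.7, "claw": 1},
])

```text
t: 11.6
ee_pos: [0.3895, -0.2698, 0.2448]
eef_rot: [-3.133, -0.043, 0.016]
wrist_force: [-1.5, 1.0, -0.2]
width: 0.216
grasp_force: 30.0
```

carry_out([
  {"tx": 0, "ty": 0, "tz": -0.03, "turn": 0, "claw": 1},
  {"tx": 0, "ty": 0, "tz": -0.055, "turn": 0, "claw": 1},
  {"tx": 0, "ty": 0, "tz": -0.0698, "turn": 0, "claw": 1},
  {"tx": 0, "ty": 0, "tz": -0.0698, "turn": 0, "claw": 1},
  {"tx": 0, "ty": 0, "tz": -0.0698, "turn": 0, "claw": 1},
  {"tx": 0, "ty": 0, "tz": -0.0698, "turn": 0, "claw": 1},
])

```text
t: 12.2
ee_pos: [0.3937, -0.2731, 0.1831]
eef_rot: [3.139, 0.043, 0.005]
wrist_force: [0.8, 0.5, -0.9]
width: 0.223
grasp_force: 30.0
```

Run:
```python
from m import *
s,P=meas('wrist'); s,P=meas('top','i.png')
m=(P[...,0]>.40)&(P[...,0]<.7)&(np.abs(P[...,1]+.266)<.06)
im=s['image']; v,u=np.nonzero(m); c=im[v.min():v.max(),u.min():u.max()]
cv2.imwrite('pics/i.png',cv2.resize(c,None,fx=8,fy=8)[:600,:800]); print(c.shape)
```

```text
wrist 12.2 [ 0.3937 -0.2731  0.1831] [3.139  0.0431 0.0046] [-0.6585  0.1522  2.2019  0.      0.7838  0.8849] [ 0.7776  0.4959 -0.8556]
thick_center [(array([ 0.4509, -0.2663,  0.0368]), 0.61)]
 trace 0.67 8468 px 251.0 128.0 rect [ 447.9 -272.3  117.9   20. ] 1.7 ang -178.28209152480156 mean [ 0.4551 -0.2721  0.043 ] z [0.0419 0.0426 0.043  0.0435 0.0441]
thin_center []
top 12.45 [ 0.3928 -0.2724  0.1817] [3.1404 0.0431 0.0017] [-0.6585  0.1534  2.2039  0.      0.7829  0.8849] [-0.3086 -0.2477 -0.616 ]
thick_center [(array([ 0.4532, -0.2746,  0.0347]), 0.62)]
 trace 0.62 58 px 284.0 188.0 rect [ 504.1 -268.6   14.9   43.5] 89.2 ang 178.5676938752838 mean [ 0.5057 -0.2685  0.0402] z [0.0361 0.0382 0.0405 0.0423 0.0444]
thin_center [(array([0.528 , 0.1258, 0.0312]), 0.61)]
 trace 0.72 177 px 175.0 183.0 rect [528.9 128.   21.2 147.7] 83.2 ang 172.89162783115594 mean [0.529  0.1274 0.0357] z [0.0314 0.0341 0.0357 0.0375 0.0396]
 trace 0.48 58 px 284.0 188.0 rect [ 504.1 -268.6   14.9   43.5] 89.2 ang 178.5676938752838 mean [ 0.5057 -0.2685  0.0402] z [0.0361 0.0382 0.0405 0.0423 0.0444]
(79, 47, 3)
```

View pics/i.png

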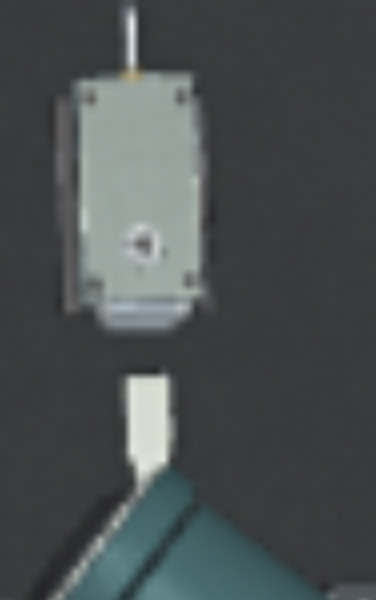

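The tip is lined up with the mouth, with a gap of about 20 mm (tip at crop px (148,377), lip at (145,325)). I'll advance slowly along the slot axis and watch the force.

carry_out([
  {"tx": 0.004, "ty": 0.0005, "tz": 0, "turn": 0, "claw": 1},
  {"tx": 0.008, "ty": 0.0007, "tz": 0, "turn": 0, "claw": 1},
  {"tx": 0.012, "ty": 0.0009, "tz": 0, "turn": 0, "claw": 1},
  {"tx": 0.016, "ty": 0.001, "tz": 0, "turn": 0, "claw": 1},
  {"tx": 0.02, "ty": 0.0011, "tz": 0, "turn": 0, "claw": 1},
  {"tx": 0.023, "ty": 0.0012, "tz": 0, "turn": 0, "claw": 1},
  {"tx": 0.026, "ty": 0.0013, "tz": 0, "turn": 0, "claw": 1},
  {"tx": 0.028, "ty": 0.0013, "tz": 0, "turn": 0, "claw": 1},
])

```text
t: 13.5
ee_pos: [0.4209, -0.2709, 0.1809]
eef_rot: [3.141, 0.043, 0.0]
wrist_force: [0.1, -0.7, 0.7]
width: 0.22
grasp_force: 30.0
```

carry_out([
  {"tx": 0.0015, "ty": 0.0, "tz": 0, "turn": 0, "claw": 1},
  {"tx": 0.003, "ty": 0.0001, "tz": 0, "turn": 0, "claw": 1},
  {"tx": 0.0045, "ty": 0.0001, "tz": 0, "turn": 0, "claw": 1},
  {"tx": 0.006, "ty": 0.0002, "tz": 0, "turn": 0, "claw": 1},
])

```text
t: 13.9
ee_pos: [0.4264, -0.2706, 0.1808]
eef_rot: [-3.141, -0.043, 0.001]
wrist_force: [-0.6, 0.3, 0.5]
width: 0.219
grasp_force: 30.0
```

carry_out([
  {"tx": 0.0015, "ty": 0.0, "tz": 0, "turn": 0, "claw": 1},
  {"tx": 0.003, "ty": 0.0001, "tz": 0, "turn": 0, "claw": 1},
  {"tx": 0.0045, "ty": 0.0001, "tz": 0, "turn": 0, "claw": 1},
  {"tx": 0.006, "ty": 0.0002, "tz": 0, "turn": 0, "claw": 1},
])

```text
t: 14.3
ee_pos: [0.4327, -0.2705, 0.1809]
eef_rot: [3.141, 0.043, 0.0]
wrist_force: [-0.4, -0.3, -0.0]
width: 0.216
grasp_force: 30.0
```

carry_out([
  {"tx": 0.0015, "ty": 0.0, "tz": 0, "turn": 0, "claw": 1},
  {"tx": 0.003, "ty": 0.0001, "tz": 0, "turn": 0, "claw": 1},
  {"tx": 0.0045, "ty": 0.0001, "tz": 0, "turn": 0, "claw": 1},
  {"tx": 0.006, "ty": 0.0002, "tz": 0, "turn": 0, "claw": 1},
])

```text
t: 14.7
ee_pos: [0.4381, -0.2701, 0.1806]
eef_rot: [-3.141, -0.044, 0.003]
wrist_force: [-3.8, -0.3, 0.7]
width: 0.22
grasp_force: 30.0
```

carry_out([
  {"tx": 0.0015, "ty": 0.0, "tz": 0, "turn": 0, "claw": 1},
  {"tx": 0.003, "ty": 0.0001, "tz": 0, "turn": 0, "claw": 1},
  {"tx": 0.0045, "ty": 0.0001, "tz": 0, "turn": 0, "claw": 1},
  {"tx": 0.006, "ty": 0.0002, "tz": 0, "turn": 0, "claw": 1},
])

```text
t: 15.1
ee_pos: [0.4429, -0.2696, 0.1798]
eef_rot: [-3.139, -0.043, 0.008]
wrist_force: [-8.4, -0.3, -0.5]
width: 0.222
grasp_force: 30.0
```

carry_out([
  {"tx": 0.0015, "ty": 0.0, "tz": 0, "turn": 0, "claw": 1},
  {"tx": 0.003, "ty": 0.0001, "tz": 0, "turn": 0, "claw": 1},
  {"tx": 0.0045, "ty": 0.0001, "tz": 0, "turn": 0, "claw": 1},
  {"tx": 0.006, "ty": 0.0002, "tz": 0, "turn": 0, "claw": 1},
])

```text
t: 15.5
ee_pos: [0.4492, -0.2695, 0.1801]
eef_rot: [-3.139, -0.044, 0.006]
wrist_force: [-6.2, -0.5, 1.0]
width: 0.219
grasp_force: 30.0
```

carry_out([
  {"tx": 0.0015, "ty": 0.0, "tz": 0, "turn": 0, "claw": 1},
  {"tx": 0.003, "ty": 0.0001, "tz": 0, "turn": 0, "claw": 1},
  {"tx": 0.0045, "ty": 0.0001, "tz": 0, "turn": 0, "claw": 1},
  {"tx": 0.006, "ty": 0.0002, "tz": 0, "turn": 0, "claw": 1},
])

```text
t: 15.9
ee_pos: [0.4552, -0.2693, 0.1801]
eef_rot: [-3.14, -0.044, 0.007]
wrist_force: [-5.0, -0.6, 1.0]
width: 0.217
grasp_force: 30.0
```

carry_out([
  {"tx": 0.0015, "ty": 0.0, "tz": 0, "turn": 0, "claw": 1},
  {"tx": 0.003, "ty": 0.0001, "tz": 0, "turn": 0, "claw": 1},
  {"tx": 0.0045, "ty": 0.0001, "tz": 0, "turn": 0, "claw": 1},
  {"tx": 0.006, "ty": 0.0002, "tz": 0, "turn": 0, "claw": 1},
])

```text
t: 16.3
ee_pos: [0.4612, -0.2691, 0.1801]
eef_rot: [-3.14, -0.044, 0.007]
wrist_force: [-4.7, 0.5, 0.9]
width: 0.216
grasp_force: 30.0
```

carry_out([
  {"tx": 0.001, "ty": 0.0, "tz": 0, "turn": 0, "claw": 1},
  {"tx": 0.002, "ty": 0.0001, "tz": 0, "turn": 0, "claw": 1},
  {"tx": 0.002, "ty": 0.0001, "tz": 0, "turn": 0, "claw": 1},
])

```text
t: 16.6
ee_pos: [0.4633, -0.269, 0.1802]
eef_rot: [-3.14, -0.044, 0.006]
wrist_force: [-5.8, 0.0, 1.2]
width: 0.217
grasp_force: 30.0
```

carry_out([
  {"tx": 0.001, "ty": 0.0, "tz": 0, "turn": 0, "claw": 1},
  {"tx": 0.002, "ty": 0.0001, "tz": 0, "turn": 0, "claw": 1},
  {"tx": 0.002, "ty": 0.0001, "tz": 0, "turn": 0, "claw": 1},
])

```text
t: 16.9
ee_pos: [0.4653, -0.2689, 0.1802]
eef_rot: [-3.14, -0.044, 0.006]
wrist_force: [-6.1, 0.4, 1.2]
width: 0.217
grasp_force: 30.0
```

carry_out([
  {"tx": 0.001, "ty": 0.0, "tz": 0, "turn": 0, "claw": 1},
  {"tx": 0.002, "ty": 0.0001, "tz": 0, "turn": 0, "claw": 1},
  {"tx": 0.002, "ty": 0.0001, "tz": 0, "turn": 0, "claw": 1},
])

```text
t: 17.2
ee_pos: [0.4672, -0.2688, 0.1802]
eef_rot: [-3.14, -0.044, 0.006]
wrist_force: [-5.3, -0.8, 1.6]
width: 0.218
grasp_force: 30.0
```

carry_out([
  {"tx": 0.001, "ty": 0.0, "tz": 0, "turn": 0, "claw": 1},
  {"tx": 0.002, "ty": 0.0001, "tz": 0, "turn": 0, "claw": 1},
  {"tx": 0.002, "ty": 0.0001, "tz": 0, "turn": 0, "claw": 1},
])

```text
t: 17.5
ee_pos: [0.4692, -0.2688, 0.1802]
eef_rot: [-3.14, -0.043, 0.006]
wrist_force: [-6.5, -0.6, 1.2]
width: 0.218
grasp_force: 30.0
```

carry_out([
  {"tx": 0.001, "ty": 0.0, "tz": 0, "turn": 0, "claw": 1},
  {"tx": 0.002, "ty": 0.0001, "tz": 0, "turn": 0, "claw": 1},
  {"tx": 0.002, "ty": 0.0001, "tz": 0, "turn": 0, "claw": 1},
])

```text
t: 17.8
ee_pos: [0.4712, -0.2687, 0.1802]
eef_rot: [-3.14, -0.043, 0.006]
wrist_force: [-5.6, -0.1, 1.9]
width: 0.217
grasp_force: 30.0
```

carry_out([
  {"tx": 0.001, "ty": 0.0, "tz": 0, "turn": 0, "claw": 1},
  {"tx": 0.002, "ty": 0.0001, "tz": 0, "turn": 0, "claw": 1},
  {"tx": 0.002, "ty": 0.0001, "tz": 0, "turn": 0, "claw": 1},
])

```text
t: 18.1
ee_pos: [0.4732, -0.2686, 0.1802]
eef_rot: [-3.14, -0.043, 0.006]
wrist_force: [-5.0, -0.4, 0.6]
width: 0.22
grasp_force: 30.0
```

carry_out([
  {"tx": 0.001, "ty": 0.0, "tz": 0, "turn": 0, "claw": 1},
  {"tx": 0.002, "ty": 0.0001, "tz": 0, "turn": 0, "claw": 1},
  {"tx": 0.002, "ty": 0.0001, "tz": 0, "turn": 0, "claw": 1},
])

```text
t: 18.4
ee_pos: [0.4752, -0.2685, 0.1802]
eef_rot: [-3.14, -0.043, 0.006]
wrist_force: [-5.0, -1.1, 2.0]
width: 0.221
grasp_force: 30.0
```

carry_out([
  {"tx": 0.001, "ty": 0.0, "tz": 0, "turn": 0, "claw": 1},
  {"tx": 0.002, "ty": 0.0001, "tz": 0, "turn": 0, "claw": 1},
  {"tx": 0.002, "ty": 0.0001, "tz": 0, "turn": 0, "claw": 1},
])

```text
t: 18.7
ee_pos: [0.4772, -0.2684, 0.1802]
eef_rot: [-3.14, -0.043, 0.006]
wrist_force: [-5.5, -1.4, 1.9]
width: 0.214
grasp_force: 30.0
```

carry_out([
  {"tx": 0.001, "ty": 0.0, "tz": 0, "turn": 0, "claw": 1},
  {"tx": 0.002, "ty": 0.0001, "tz": 0, "turn": 0, "claw": 1},
  {"tx": 0.002, "ty": 0.0001, "tz": 0, "turn": 0, "claw": 1},
])

```text
t: 19.0
ee_pos: [0.4792, -0.2683, 0.1802]
eef_rot: [-3.14, -0.043, 0.006]
wrist_force: [-5.9, -0.9, 1.5]
width: 0.223
grasp_force: 30.0
```

carry_out([
  {"tx": 0.001, "ty": 0.0, "tz": 0, "turn": 0, "claw": 1},
  {"tx": 0.002, "ty": 0.0001, "tz": 0, "turn": 0, "claw": 1},
  {"tx": 0.002, "ty": 0.0001, "tz": 0, "turn": 0, "claw": 1},
])

```text
t: 19.3
ee_pos: [0.4806, -0.2682, 0.18]
eef_rot: [-3.139, -0.044, 0.009]
wrist_force: [-9.1, -1.3, 3.2]
width: 0.219
grasp_force: 30.0
```

carry_out([
  {"tx": 0.001, "ty": 0.0, "tz": 0, "turn": 0, "claw": 1},
  {"tx": 0.002, "ty": 0.0001, "tz": 0, "turn": 0, "claw": 1},
  {"tx": 0.002, "ty": 0.0001, "tz": 0, "turn": 0, "claw": 1},
])

```text
t: 19.6
ee_pos: [0.4813, -0.2681, 0.1794]
eef_rot: [-3.139, -0.044, 0.015]
wrist_force: [-13.4, -2.6, 3.8]
width: 0.223
grasp_force: 30.0
```

Contact came at about TCP x = 0.480. From here I'll track the grasp point itself, since the arm gives a little under load.

carry_out([
  {"tx": 0.0005, "ty": 0.0, "tz": 0, "turn": 0, "claw": 1},
  {"tx": 0.001, "ty": 0.0, "tz": 0, "turn": 0, "claw": 1},
  {"tx": 0.001, "ty": 0.0, "tz": 0, "turn": 0, "claw": 1},
])

```text
t: 19.9
ee_pos: [0.4818, -0.268, 0.1792]
eef_rot: [-3.138, -0.044, 0.017]
wrist_force: [-13.3, -3.1, 3.5]
width: 0.219
grasp_force: 30.0
```

```bash
cat > p.py <<'E'
from h import *
np.set_printoptions(precision=4,suppress=True)
st=sense(); Rm=lambda r:R.from_rotvec(r).as_matrix()
g=lambda p,r:np.array(p)+Rm(r)@[0,0,.147]
print(st["t"],"grasp",g(st["ee_pos"],st["eef_rot"]),np.array(st["wrist_force"]),np.array(st["torque"]))
for n,p,r in (("drag",[.4792,-.2683,.1802],[-3.14,-.043,.006]),("c1",[.4806,-.2682,.18],[-3.139,-.044,.009]),("c2",[.4813,-.2681,.1794],[-3.139,-.044,.015])): print(n,g(p,r))
E
python3 p.py
```

```text
19.9 grasp [ 0.4802 -0.2676  0.0322] [-13.3459  -3.0821   3.4579] [-0.4787  2.1884 -0.1743]
drag [ 0.4786 -0.2681  0.0332]
c1 [ 0.4798 -0.2679  0.033 ]
c2 [ 0.4799 -0.2678  0.0324]
```

carry_out([
  {"tx": 0.0005, "ty": -0.0005, "tz": 0.0005, "turn": 0, "claw": 1},
  {"tx": 0.001, "ty": -0.0005, "tz": 0.001, "turn": 0, "claw": 1},
  {"tx": 0.001, "ty": -0.0005, "tz": 0.001, "turn": 0, "claw": 1},
])

```text
t: 20.2
ee_pos: [0.4841, -0.2684, 0.1804]
eef_rot: [-3.139, -0.043, 0.011]
wrist_force: [-7.9, -1.0, 0.8]
width: 0.214
grasp_force: 30.0
```

```bash
python3 p.py|head -1
```

```text
20.2 grasp [ 0.4831 -0.268   0.0334] [-7.9149 -0.9524  0.8034] [-0.142   1.3696 -0.009 ]
```

carry_out([
  {"tx": 0.0005, "ty": 0, "tz": 0, "turn": 0, "claw": 1},
  {"tx": 0.001, "ty": 0, "tz": 0, "turn": 0, "claw": 1},
  {"tx": 0.001, "ty": 0, "tz": 0, "turn": 0, "claw": 1},
])

```text
t: 20.5
ee_pos: [0.4844, -0.2684, 0.1803]
eef_rot: [-3.138, -0.044, 0.014]
wrist_force: [-11.2, -1.5, 3.2]
width: 0.219
grasp_force: 30.0
```

```bash
python3 p.py|head -1
```

```text
20.5 grasp [ 0.4831 -0.2679  0.0333] [-11.2003  -1.4994   3.1855] [-0.2234  1.7709 -0.0738]
```

The force dropped while the bar moved forward about 3 mm. I'll check the tell-tale rod against the first top picture, and check for slip in the grip.

```bash
python3 - <<'E'
from m import *
ims=[]
for i in range(3):
    s=shot("top"); ims.append(cv2.resize(s["image"],(800,600)).astype(float))
new=np.mean(ims,0).mean(2); old=cv2.imread("pics/b.png").astype(float).mean(2)
for nm,I in (("old",old),("new",new)):
    print(nm,I[200:232,438:444].mean(1).round().astype(int))
cv2.imwrite("pics/j.png",np.hstack([cv2.resize(I[195:285,415:470],None,fx=6,fy=6) for I in (old,new)]))
meas("wrist")
E
python3 p.py|head -1
```

```text
old [ 59  58  58  58  58  58  59  59  59  59  59  58  64  73  90 103 113 113
 111 107 106 105 106 106 104  95 111 135 150 157 159 158]
new [ 59  59  58  58  58  59  59  59  59  58  60  68  83  96  99 105 113 113
 111 107 107 106 107 107 104  95 111 135 151 158 159 159]
wrist 20.65 [ 0.4844 -0.2684  0.1803] [-3.1383 -0.0439  0.0141] [-0.5501  0.2836  2.0417 -0.0031  0.8255  0.9948] [-10.4844  -2.1515   3.1533]
thick_center [(array([ 0.5391, -0.2602,  0.0362]), 0.58)]
 trace 0.8 4303 px 251.0 203.0 rect [ 514.7 -267.7   73.8   19.8] 0.8 ang -178.8190256429404 mean [ 0.5123 -0.2676  0.0404] z [0.0394 0.04   0.0404 0.0408 0.0414]
thin_center []
20.9 grasp [ 0.4831 -0.2679  0.0333] [-12.0852  -1.5676   2.2064] [-0.2234  1.8233 -0.0717][ WARN:0@2.589] global loadsave.cpp:1063 imwrite_ Unsupported depth image for selected encoder is fallbacked to CV_8U.
```

View pics/j.png

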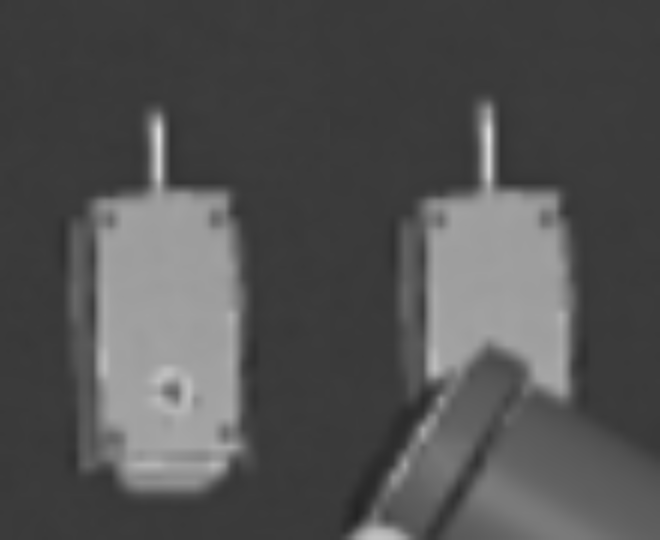

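The rod stands out about 2.6 mm further than before (its end moves from px (155,110) to (485,100) in the 6x crops). So the pad is pressed in roughly 3 mm. I'll add a little more in small steps.

carry_out([
  {"tx": 0.0003, "ty": 0, "tz": 0.0003, "turn": 0, "claw": 1},
  {"tx": 0.0006, "ty": -0.0002, "tz": 0.0006, "turn": 0, "claw": 1},
  {"tx": 0.0006, "ty": -0.0002, "tz": 0.0006, "turn": 0, "claw": 1},
])

```text
t: 21.2
ee_pos: [0.4856, -0.2684, 0.1807]
eef_rot: [-3.138, -0.043, 0.012]
wrist_force: [-7.3, -0.2, -0.7]
width: 0.224
grasp_force: 30.0
```

```bash
python3 p.py|head -1
```

```text
21.2 grasp [ 0.4845 -0.268   0.0337] [-7.2541 -0.2398 -0.745 ] [-0.1468  1.3269 -0.0871]
```

carry_out([
  {"tx": 0.0003, "ty": 0, "tz": 0.0001, "turn": 0, "claw": 1},
  {"tx": 0.0006, "ty": 0, "tz": 0.0002, "turn": 0, "claw": 1},
  {"tx": 0.0006, "ty": 0, "tz": 0.0002, "turn": 0, "claw": 1},
])

```text
t: 21.5
ee_pos: [0.4861, -0.2683, 0.1807]
eef_rot: [-3.138, -0.044, 0.012]
wrist_force: [-8.3, -1.0, -0.5]
width: 0.223
grasp_force: 30.0
```

```bash
python3 p.py|head -1
```

```text
21.5 grasp [ 0.4849 -0.2679  0.0337] [-8.3012 -1.0498 -0.5103] [-0.1364  1.3028 -0.0814]
```

carry_out([
  {"tx": 0, "ty": 0, "tz": 0, "turn": 0, "claw": 0.7},
  {"tx": 0, "ty": 0, "tz": 0, "turn": 0, "claw": 0.6},
  {"tx": 0, "ty": 0, "tz": 0, "turn": 0, "claw": 0.5},
  {"tx": 0, "ty": 0, "tz": 0, "turn": 0, "claw": 0.4},
  {"tx": 0, "ty": 0, "tz": 0, "turn": 0, "claw": 0.3},
  {"tx": 0, "ty": 0, "tz": 0, "turn": 0, "claw": 0.2},
  {"tx": 0, "ty": 0, "tz": 0, "turn": 0, "claw": 0.2},
  {"tx": 0, "ty": 0, "tz": 0, "turn": 0, "claw": 0.2},
])

```text
t: 22.3
ee_pos: [0.4888, -0.2691, 0.1827]
eef_rot: [3.141, 0.043, 0.0]
wrist_force: [-0.4, 0.2, 0.4]
width: 0.799
grasp_force: 0.0
```

```bash
cat > rod.py <<'E'
from m import *
new=np.mean([cv2.resize(shot("top")["image"],(800,600)).astype(float) for i in range(3)],0).mean(2); old=cv2.imread("pics/b.png").astype(float).mean(2)
a,b=[I[205:222,438:444].mean(1) for I in (old,new)]
print(b.round().astype(int),"rod shift mm ~",(b-a).sum()/54*2.2)
E
python3 rod.py; python3 p.py|head -1; python3 -c "
from m import *
meas('wrist')"
```

```text
[ 59  59  59  59  57  64  88  97 100  99 105 113 113 111 107 107 106] rod shift mm ~ 4.488271604938271
22.45 grasp [ 0.4888 -0.2691  0.0357] [ 0.2625 -0.1983 -0.2149] [0.0042 0.098  0.0376]
wrist 22.45 [ 0.4888 -0.2691  0.1827] [3.1413 0.0431 0.0001] [-0.548   0.284   2.0352  0.      0.8223  0.9954] [ 0.2625 -0.1983 -0.2149]
thick_center [(array([ 0.5391, -0.263 ,  0.0367]), 0.96)]
thin_center []
```

The pad stays pressed in about 4.5 mm after release. I'll retreat straight up and check again.

carry_out([
  {"tx": 0, "ty": 0, "tz": 0.01, "turn": 0, "claw": 0.2},
  {"tx": 0, "ty": 0, "tz": 0.03, "turn": 0, "claw": 0.2},
  {"tx": 0, "ty": 0, "tz": 0.06, "turn": 0, "claw": 0.2},
  {"tx": -0.02, "ty": 0, "tz": 0.1, "turn": 0, "claw": 0.2},
  {"tx": -0.05, "ty": 0, "tz": 0.13, "turn": 0, "claw": 0.2},
  {"tx": -0.06, "ty": 0, "tz": 0.15, "turn": 0, "claw": 0.2},
  {"tx": -0.06, "ty": 0, "tz": 0.15, "turn": 0, "claw": 0.2},
  {"tx": -0.06, "ty": 0, "tz": 0.15, "turn": 0, "claw": 0.2},
])

```text
t: 23.5
ee_pos: [0.4289, -0.2692, 0.3334]
eef_rot: [3.14, 0.042, 0.003]
wrist_force: [0.3, -0.1, -0.3]
width: 0.804
grasp_force: 0.0
```

```bash
python3 rod.py; python3 -c "
from m import *
meas('wrist'); meas('top')"
```

```text
[ 59  59  59  59  57  65  88  97 100  99 105 113 113 111 108 107 106] rod shift mm ~ 4.552400548696844
wrist 23.65 [ 0.4288 -0.2688  0.3311] [-3.1397 -0.0437  0.0031] [-0.6092  0.0041  2.0381  0.0001  1.1019  0.9338] [-0.7388 -0.6233 -0.3101]
thick_center [(array([ 0.5517, -0.2675, -0.0028]), 0.55)]
 trace 0.8 1349 px 253.0 106.0 rect [ 511.1 -267.9   83.7   19.4] 1.1 ang -178.26948750338278 mean [ 0.5048 -0.2677  0.0406] z [0.0394 0.0401 0.0406 0.0411 0.0417]
thin_center []
top 23.9 [ 0.4289 -0.269   0.3317] [-3.1402 -0.0437  0.0023] [-0.6093  0.0037  2.0374  0.      1.1023  0.9336] [-0.5874  0.0926  0.4691]
thick_center [(array([ 0.5537, -0.2659,  0.0288]), 0.47)]
thin_center [(array([ 0.5528, -0.2676,  0.0309]), 0.5), (array([0.5279, 0.1261, 0.0318]), 0.49)]
 trace 0.72 155 px 177.0 185.0 rect [525.8 126.3  55.9  74. ] 82.1 ang -175.4083542819803 mean [0.526  0.1225 0.0064] z [0.0024 0.0047 0.0065 0.0078 0.0106]
 trace 0.63 142 px 175.0 182.0 rect [529.2 128.4  19.5 140.2] 81.3 ang 173.12129174370835 mean [0.5331 0.1264 0.0355] z [0.0314 0.0334 0.0354 0.0376 0.0403]
```

The bar lies flat and straight in the slot, and the rod stays about 4.5 mm out. The thin bar hasn't moved, so I'll hand in.

```bash
python3 -c "
from rig import *
print(hand_in())"
```

```text
the job is handed in; nothing more can be done
None
```

I slid the thick bar into the holder's slot and let go: it is holding the sprung stop pressed in about 4.5 mm (read off the tell-tale rod; its full travel is 11 mm), the highest push force I read was about 13 N, the thin bar is still in its cradle, and the job was handed in at about 24 s.

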